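# Load a test cartridge into the reader's push-push drawer

### The arm

A 7-joint arm with a two-finger parallel gripper is mounted at the origin on the work surface. World frame = base frame: x ahead of the robot, y to its left, z up, the work surface at z = 0. Lengths are in m, angles in rad, forces in N, time in s.
With the tool pointing down it reaches from about 0.425 to 0.875 m from the base axis. Payload 8.4 kg.
Tool frame: the origin (TCP) lies on the mounting face of the last link; the fingertips stand 173 mm ahead of it and the grasp point (between the pads) lies 155 mm ahead of it (manip.finger_overhang is the distance from the TCP to the fingertips, in m); z points along the fingers, y is the line along which they close (so a half turn about z gives the same grasp; the last joint's range is limited). The gripper opens to 85 mm and grips with 20 to 120 N. Pads are 22 mm wide; open, the fingers measure 114 mm over their backs; the gripper's body (76 mm by 85 mm) begins 54 mm behind the grasp point. The pads swing forward as they close: fully open they stand 13 mm farther back than shut.
Start: joints at [1.179, 0.333, 0.04, 1.465, -0.013, 1.343, -0.059], TCP at [0.188, -0.622, 0.405] pointing down, gripper open.
Joint ranges: [-2.58, 2.58], [-0.38, 2.09], [-1.3, 1.39], [0.25, 2.4], [-1.5, 4.64], [0.08, 2.09], [-2.65, 2.65]. Speed limits (rad/s): [2.22, 2.22, 2.79, 2.79, 3.14, 3.14, 3.14].

### API

Orientations are given as a unit quaternion [w, x, y, z].
In Python, from rig import readout, cams, ticket, manip gives the robot as it stands.
- The arm moves only by the shell command python3 -m creep 'ROWS' [OPENING] [FORCE]. ROWS is JSON, a list of rows, each an object with "translation": the shift along the tool's x, y, z in cm, a list of three; "rot": the turn, a rotation vector about the tool's x, y, z in degrees, a list of three. In form: [{"translation": [tx, ty, tz], "rot": [rx, ry, rz]}, ...]. A call has 1 to 12 rows; each row is the pose to reach, as a shift and turn from the pose commanded when the call began, along the tool's axes at that moment; what a row does not reach only later rows make up. A row lasts 1/8 s, in which the tool goes at most 62.5 mm and 10.7 degrees, less where a joint would pass 70% of its speed; a pose out of reach is approached as far as the arm can. A call with a gripper value outside its range is refused whole. OPENING is the finger opening in cm, from 0 to 8.54, set as the call begins (- or left out, the last holds). The fingers move at their own pace and stop on an object; FORCE is the grip in N (left out, the last holds). Time passes only in rows, so rows that repeat a pose let the fingers close. It gives the time, the measured TCP pose, the force, the opening and the grip force at its end, in the units of the state.
- readout.sense(): the state, without advancing time (a new reading comes with each control period).
- cams.camera(name): name is "side" or "top"; returns the picture (480x640x3 uint8, red, green, blue); there is no depth.
- cams.camera_params(name): a dict with "K" (3x3 intrinsics, pixels), "view" (4x4, takes a point from world to camera coordinates). Camera axes: x right, y up, looking along -z (the intrinsics and any distortion apply to the point x, -y, -z); pixel columns grow to the right and rows downward; lengths in m; the calibration is good to about 2 mm. A picture is of the moment at which its call begins. camera_params takes no time and is no camera call.
- ticket.job_done(): hands the job in; it is judged then, once.
Trained networks look in the newest picture that a camera, given by its name, has taken for a name from the list of things; names that differ only in an ending like _2 or _b are one class to them, and where a whole thing is asked for, a point or a joint stands for the part that bears it (a point fixed in the world has none). Each returns a list of dicts, best first, with "confidence" (0 to 1); they miss things now and then, are a little off and sometimes report something else, mostly with a low value. They report only what shows in the picture. A call takes as long as a camera call. They do not tell look-alikes from the thing itself.
- cams.outline_of(label, camera): "pixels" (480x640 bool, what is visible of it) and "uv" ([column, row] in pixels, amid what is visible of it).
The state is a dict: "time_s": time; "joints": joint angles; "dq": joint speeds; "tau": joint torques, N m; "tcp_pos": TCP position; "tool_rot": TCP orientation; "wrist_force": force on the tool from outside, world axes, zero at the start; "wrist_torque": the same for the moment, N m; "grip_width": finger opening in m; "grasp_force": force on a finger pad.
Only numpy, scipy, OpenCV 4.12 (cv2) and the standard library are available. Lean on these libraries where they do the work, as an engineer would, in place of code of your own. Each camera call takes 0.05 s, during which the arm holds its last target. There are 200 camera calls.

### The job

The small reader's empty drawer is latched shut by a push-push catch: press it in and let go so that it springs right out, set the white test cartridge flat and fully home in the drawer's nest, then press the loaded drawer in until it clicks and let go, so that it stays latched. Press with care, until you feel the rubber buffer behind the catch, and never push on the reader or its drawer with more than 25 N; leave the other things on the bench where they are.

Things in the scene. Friction and masses are not known exactly. Their poses are not given: they have to be found in the camera images.
- reader: Low white reader, fixed, 200 (x, depth) x 150 (y) x 90 mm high, with a screen hump (to 152 mm high) on the rear, from 18 mm behind its centre backwards. Origin: centre of its underside; x points from front to back. The front face, at x = -100 mm, has an opening for the drawer, 82 mm wide, 4 to 80 mm high. The drawer slides along x.
- drawer (a joint): Drawer position in m, growing as it comes out: about 0.027 latched, 0.086 sprung right out. A spring drives it out (5.5 N latched, 2.5 N out; 12 N per m/s damping; 0.6 s). Click depth: 8 to 18 mm deeper than latched, unseen, differs from unit to unit. Up to there a push takes under 8 N; within 1 mm past it a rubber buffer adds 5 N per mm, so 11 to 16 N (pushed slowly, 20 mm/s) is past the click.
- push_face (a point): Centre of the drawer's front face, 43 mm above the bench, axes as the reader's; moves with the drawer. The front is a grey block 76 wide (y), 30 thick (x), 20 to 66 mm high, 29 mm proud of the reader when latched, 88 out. Push it along the reader's +x, e.g. with shut fingers pointing down. Pressed past the click and let go it changes state (latched/out); a press that falls short changes nothing.
- nest (a point): Centre of the floor of the drawer's nest, 42 mm above the bench, moving with the drawer, 52 mm behind the front face (36 mm in front of the reader's front face when the drawer is out, inside the reader when latched). The nest is a shallow recess 38 (x) x 64 (y) mm with walls 6 mm high, for the cartridge, either way round. Axes as the reader's.
- cartridge: White plastic test cartridge: base plate 34 (x) x 60 (y) x 10 mm high with a grip block on its middle, 20 (x) x 24 (y) mm, reaching to 32 mm above the underside. Origin: centre of its underside. Lies flat on the bench, grip block up. 50 g or so.
- rotor: Bystander: round white reagent rotor, 62 mm across, 8 mm thick with a small hub. Origin: centre of its underside.
- strip: Bystander: flat white test strip case, 70 x 22 x 6 mm. Origin: centre of its underside.
- reagent: Bystander: white reagent bottle, 60 mm across, 130 mm high. Origin: centre of its underside.
- jar: Bystander: amber jar, 56 mm across, 60 mm high. Origin: centre of its underside.
- wellplate: Bystander: pale well plate, 127 x 85 x 16 mm. Origin: centre of its underside.
- timer: Bystander: white bench timer, 70 x 60 x 20 mm. Origin: centre of its underside.
Things that resemble listed ones, but are neither listed nor needed, are in the scene too. Leave any brown or turquoise look-alike of the cartridge alone.

How it is judged:
On the way, in this order (a step that is already met when the one before it is completed fails the run):
1. the empty drawer has sprung right out and nothing of the robot touches it (value of joint drawer above 0.08 m and contact force between each of the arm, the fingers and reader below 0.5 N and distance between cartridge and nest above 0.05 m), for 0.1 s.
2. the cartridge lies flat and fully home in the nest of the open drawer, let go (value of joint drawer above 0.078 m and horizontal distance between cartridge and nest below 0.005 m and z of cartridge in the frame of nest below 0.002 m and angle between cartridge's own z axis and vertical below 0.06 rad and contact force between the fingers and cartridge below 0.1 N), for 0.1 s.
At the end, for the whole second after the job is handed in: The drawer stays latched by itself (joint between 0.021 and 0.031, at rest) with the cartridge flat in its nest: centre within 5 mm of the nest's, underside within 2 mm of its floor, tilt under 0.06 rad (value of joint drawer between 0.021 and 0.031 m and velocity of joint drawer below 0.005 m/s and horizontal distance between cartridge and nest below 0.005 m and z of cartridge in the frame of nest below 0.002 m and angle between cartridge's own z axis and vertical below 0.06 rad); the robot touches nothing.
It fails at once if the robot pushes on the reader or its drawer with more than 25 N (contact force between any of the fingers, the arm and reader above 25 N).
It fails at once if a bystander is moved more than 30 mm (distance of any of rotor, strip, reagent, jar, wellplate, timer from where it was at the start of the episode above 0.03 m).
It also fails if it takes over 59 s, if anything falls off the work surface, if the arm or the gripper's body presses on something with over 40 N, if the wrist force passes 120 N, or if a joint passes its speed limit or range.

## Working session

There is one attempt and no reset: what is moved stays moved. The work goes in short steps, Python scripts to look and compute and a shell command to move; the robot and the scene stay as the last step left them, time stands still between calls to the robot, and variables do not carry over. Pictures are saved under pics/ and viewed, at most 10 in all, crops included, and the job is handed in when it is done.

```bash
mkdir -p pics; ls
cat > h.py <<'E'
import numpy as np, cv2
from rig import readout, cams, ticket, manip
def cam(n):
    p=cams.camera_params(n); return np.array(p["K"]),np.array(p["view"]),p
def proj(n,P):
    K,V,_=cam(n); P=np.atleast_2d(P); c=(V[:3,:3]@P.T).T+V[:3,3]
    q=np.c_[c[:,0]/-c[:,2],-c[:,1]/-c[:,2]]
    return q*[K[0,0],K[1,1]]+[K[0,2],K[1,2]]
def ray(n,uv,z):
    K,V,_=cam(n); d=np.array([(uv[0]-K[0,2])/K[0,0],-(uv[1]-K[1,2])/K[1,1],-1])
    R=V[:3,:3]; o=-R.T@V[:3,3]; d=R.T@d
    return o+d*(z-o[2])/d[2]
def save(n,f,img=None,crop=None,s=1):
    im=cams.camera(n) if img is None else img
    if crop: im=im[crop[1]:crop[3],crop[0]:crop[2]]
    im=cv2.resize(im,None,fx=s,fy=s,interpolation=cv2.INTER_CUBIC)
    cv2.imwrite(f,cv2.cvtColor(im,cv2.COLOR_RGB2BGR))
E
python3 - <<'E'
from h import *
for n in("top","side"):
    save(n,f"pics/{n}0.png"); K,V,p=cam(n); print(n,p)
    for l in("reader","push_face","nest","cartridge"):
        for d in cams.outline_of(l,n)[:5]:
            m=d["pixels"]; print(l,round(d["confidence"],2),d["uv"],m.sum(),np.round(ray(n,d["uv"],0.04),3))
            if m.sum()>20: print('   ',cv2.minAreaRect(np.argwhere(m)[:,::-1].astype(np.float32)))
s=readout.sense();print(s["tcp_pos"],s["tool_rot"],manip.finger_overhang,s["time_s"])
E
```

```text
pics
top {'K': array([[496.57487649,   0.        , 317.99760408],
       [  0.        , 496.57487649, 238.38891977],
       [  0.        ,   0.        ,   1.        ]]), 'view': array([[-0.01658455, -0.99976899, -0.01367217,  0.05437342],
       [ 0.99628708, -0.01767905,  0.08425852, -0.56780236],
       [-0.08448076, -0.01222402,  0.99635013, -0.93432018],
       [ 0.        ,  0.        ,  0.        ,  1.        ]])}
reader 0.91 [278.2, 138.7] 11210 [0.762 0.118 0.04 ]
    ((277.8348388671875, 141.96292114257812), (91.3389892578125, 137.67555236816406), 12.652557373046875)
push_face 0.97 [267.0, 202.2] 768 [0.639 0.141 0.04 ]
    ((266.94122314453125, 200.2353057861328), (42.20119857788086, 18.91777801513672), 14.03624439239502)
push_face 0.3 [499.4, 160.4] 2846 [ 0.711 -0.305  0.04 ]
    ((498.5, 160.0), (64.0, 45.0), 90.0)
cartridge 0.85 [440.7, 339.3] 588 [ 0.375 -0.181  0.04 ]
    ((438.4059143066406, 336.2765197753906), (19.198345184326172, 31.346450805664062), 40.601295471191406)
cartridge 0.84 [382.5, 277.1] 530 [ 0.492 -0.076  0.04 ]
    ((379.6981506347656, 274.4433898925
[... 1110 characters left out ...]
084)
nest 0.32 [324.5, 167.7] 554 [0.598 0.355 0.04 ]
    ((325.0, 165.0), (30.0, 20.0), 90.0)
cartridge 0.8 [278.3, 351.9] 463 [ 0.479 -0.193  0.04 ]
    ((280.1512145996094, 353.53900146484375), (28.076902389526367, 17.390914916992188), 77.90524291992188)
cartridge 0.63 [291.8, 312.2] 412 [ 0.506 -0.101  0.04 ]
    ((288.7384948730469, 312.59234619140625), (25.793556213378906, 16.530065536499023), 70.55996704101562)
cartridge 0.58 [231.0, 362.2] 533 [ 0.389 -0.211  0.04 ]
    ((228.21311950683594, 359.8442687988281), (29.576520919799805, 18.949460983276367), 39.80556869506836)
[ 0.18756534 -0.62231778  0.4046778 ] [-5.24435812e-05  9.89310510e-01  1.45824247e-01  1.13556889e-06] 0.1734 0.5
```

View pics/top0.png

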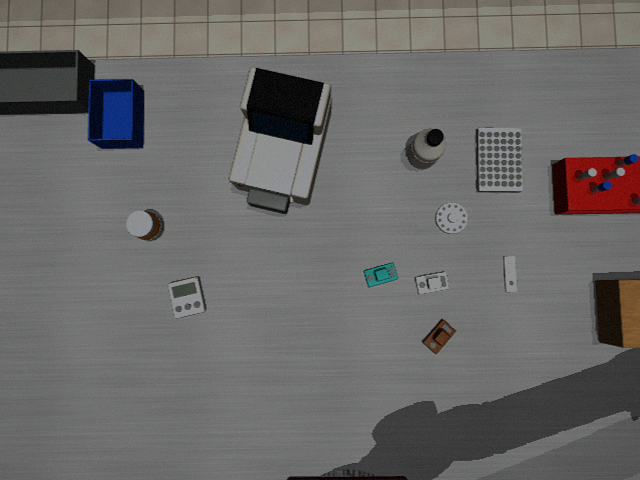

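View pics/side0.png

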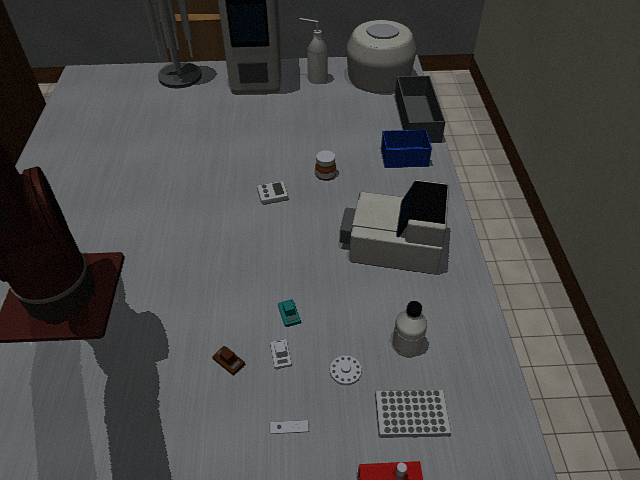

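The top view shows three cartridge look-alikes: white at (432,283), turquoise at (381,274) and brown at (439,336). There is also the flat strip at (510,273). The white one with a grip block at (432,283) fits the description. The reader is at (280,140), with the drawer front at (267,201) facing the robot. Next I'll fit the poses and check the white one in a crop.

```bash
cat >> h.py <<'E'
from scipy.optimize import minimize
def corners(b): # x0,x1,y0,y1,z0,z1
    return np.array([[x,y,z] for x in b[:2] for y in b[2:4] for z in b[4:]])
def render(n,boxes,p,sc=4):
    m=np.zeros((480*sc,640*sc),np.uint8); c,s=np.cos(p[2]),np.sin(p[2])
    for b in boxes:
        P=corners(b)@np.array([[c,s,0],[-s,c,0],[0,0,1]])+[p[0],p[1],0]
        q=(proj(n,P)+.5)*sc-.5
        cv2.fillConvexPoly(m,cv2.convexHull(q.astype(np.float32)).round().astype(np.int32),1)
    return m>0
def fit(masks,boxes,p0):
    big={n:np.kron(m.astype(np.uint8),np.ones((4,4),np.uint8))>0 for n,m in masks.items()}
    def f(p):
        r=0
        for n,m in big.items():
            k=render(n,boxes,p); r+=1-(k&m).sum()/(k|m).sum()
        return r
    r=minimize(f,p0,method="Nelder-Mead",options=dict(initial_simplex=[p0]+[np.array(p0)+d for d in np.diag([.02,.02,.15])],xatol=2e-4,fatol=1e-4,maxfev=150))
    return r.x,r.fun
def mask(l,n,near=None):
    ds=cams.outline_of(l,n)
    if near is not None: ds=sorted(ds,key=lambda d:np.hypot(*(np.array(d["uv"])-near)))
    return ds[0]["pixels"]
CART=[(-.017,.017,-.03,.03,0,.01),(-.01,.01,-.012,.012,0,.032)]
READ=[(-.1,.1,-.075,.075,0,.09),(.018,.1,-.075,.075,0,.152)]
def DR(out): return (-.102-out,-.072-out,-.038,.038,.02,.066)  # out = joint; 29 mm proud at .027
E
python3 - <<'E'
from h import *
im=cams.camera("top"); cams.camera("side")
save("top","pics/crop1.png",im,(340,240,500,360),4)
R={n:mask("reader",n)|mask("push_face",n) for n in("top","side")}
bx=READ+[DR(.027)]
for ks in(("top","side"),("top",),("side",)):
    p,f=fit({k:R[k] for k in ks},bx,[.76,.12,-.23]); print(ks,p.round(4),round(f,3))
C={"top":mask("cartridge","top",(432,283)),"side":mask("cartridge","side",(279,352))}
for ks in(("top","side"),("top",),("side",)):
    p,f=fit({k:C[k] for k in ks},CART,[.475,-.17,.17]); print(ks,p.round(4),round(f,3))
E
```

```text
('top', 'side') [ 0.7503  0.1116 -0.2493] 0.112
('top',) [ 0.746   0.1114 -0.2538] 0.053
('side',) [ 0.7513  0.1135 -0.2412] 0.055
('top', 'side') [ 0.4803 -0.174   0.1604] 0.157
('top',) [ 0.4801 -0.1741  0.1574] 0.072
('side',) [ 0.4805 -0.1743  0.1752] 0.083
```

View pics/crop1.png

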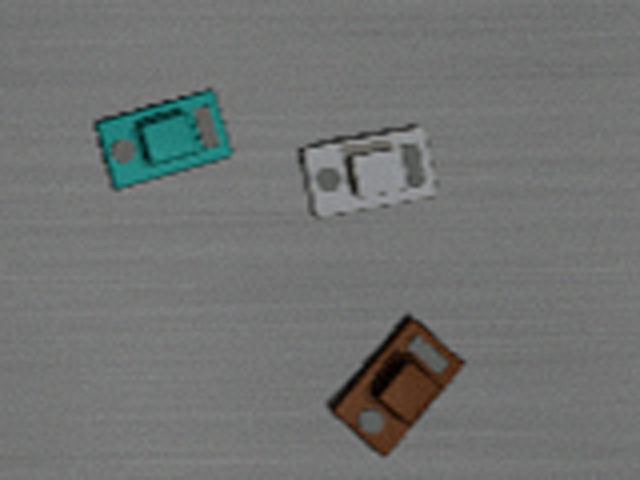

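The crop confirms the white cartridge with its grip block at crop (370,170), well clear of the turquoise and brown ones. Next I go in front of the drawer with the fingers shut.

```bash
cat >> h.py <<'E'
from scipy.spatial.transform import Rotation as Ro
RP=np.array([.7503,.1116,-.2493])
def rd(x,y=0,z=0):  # reader frame to world
    c,s=np.cos(RP[2]),np.sin(RP[2]); return np.array([RP[0]+c*x-s*y,RP[1]+s*x+c*y,z])
def need(tip,yaw):  # fingertip/any point z measured at tips (shut)
    s=readout.sense(); q=s["tool_rot"]; R=Ro.from_quat([q[1],q[2],q[3],q[0]])
    T=Ro.from_euler("z",yaw)*Ro.from_euler("x",np.pi)
    d=np.array(tip)+[0,0,.1734]-s["tcp_pos"]
    print("cm",(R.inv().apply(d)*100).round(2),"deg",(R.inv()*T).as_rotvec(degrees=True).round(2),"t",round(s["time_s"],2),"F",np.round(s["wrist_force"],1))
E
python3 - <<'E'
from h import *
need(rd(-.17,0,.15),RP[2]); need(rd(-.17,0,.036),RP[2])
E
python3 -m creep '[{"translation":[60.5,-62.8,8],"rot":[0,0,31]},{"translation":[60.5,-62.8,8],"rot":[0,0,31]},{"translation":[60.5,-62.8,8],"rot":[0,0,31]},{"translation":[60.5,-62.8,8],"rot":[0,0,31]},{"translation":[60.5,-62.8,8],"rot":[0,0,31]},{"translation":[60.5,-62.8,8],"rot":[0,0,31]},{"translation":[60.5,-62.8,8],"rot":[0,0,31]},{"translation":[60.5,-62.8,8],"rot":[0,0,31]},{"translation":[60.5,-62.8,8],"rot":[0,0,31]},{"translation":[60.5,-62.8,8],"rot":[0,0,31]}]' 0 30
python3 -c "
from h import *
need(rd(-.17,0,.15),RP[2])"
```

```text
cm [ 60.49 -62.8    8.13] deg [-0.   -0.   31.06] t 0.9 F [-0.8 -0.8  0.7]
cm [ 60.49 -62.8   19.53] deg [-0.   -0.   31.06] t 0.9 F [-0.8 -0.8  0.7]
time_s: 2.15
tcp_pos: [0.4719, -0.0674, 0.348]
tool_rot: [0.0, 0.992, -0.124, 0.001]
wrist_force: [0.4, -0.8, 0.0]
grip_width: -0.0001
grasp_force: 0.0
cm [  5.58 -24.21   2.46] deg [ 0.01 -0.07  0.04] t 2.15 F [ 0.4 -0.8  0. ]
```

```bash
python3 -m creep '[{"translation":[5.6,-24.2,2.5],"rot":[0,0,0]},{"translation":[5.6,-24.2,2.5],"rot":[0,0,0]},{"translation":[5.6,-24.2,2.5],"rot":[0,0,0]},{"translation":[5.6,-24.2,2.5],"rot":[0,0,0]},{"translation":[5.6,-24.2,8],"rot":[0,0,0]},{"translation":[5.6,-24.2,10],"rot":[0,0,0]},{"translation":[5.6,-24.2,10],"rot":[0,0,0]},{"translation":[5.6,-24.2,10],"rot":[0,0,0]}]'
python3 - <<'E'
from h import *
need(rd(-.17,0,.036),RP[2])
save("side","pics/s1.png",None,(240,120,460,300),3)
E
```

```text
time_s: 3.15
tcp_pos: [0.5858, 0.151, 0.2496]
tool_rot: [-0.0, 0.992, -0.125, 0.001]
wrist_force: [0.5, -0.3, 0.4]
grip_width: -0.0002
grasp_force: 0.0
cm [-0.09 -0.24  4.02] deg [-0.04 -0.13 -0.02] t 3.15 F [ 0.5 -0.3  0.4]
```

View pics/s1.png

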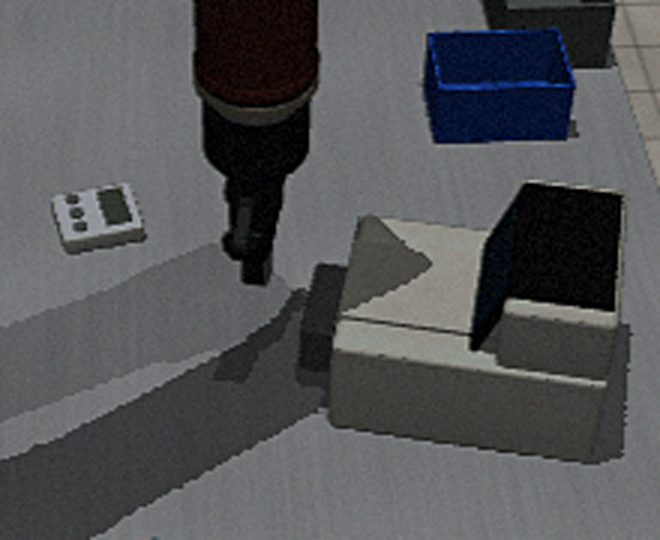

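The tool stands in front of the drawer front (crop (315,315)), roughly centred. I descend and close in.

```bash
python3 -m creep '[{"translation":[0,-0.2,4],"rot":[0,0,0]},{"translation":[0,-0.2,4],"rot":[0,0,0]},{"translation":[1,-0.2,4],"rot":[0,0,0]},{"translation":[1.5,-0.2,4],"rot":[0,0,0]},{"translation":[1.75,-0.2,4],"rot":[0,0,0]},{"translation":[2,-0.2,4],"rot":[0,0,0]},{"translation":[2.25,-0.2,4],"rot":[0,0,0]},{"translation":[2.5,-0.2,4],"rot":[0,0,0]}]'
python3 -c "
from h import *
need(rd(-.14,0,.036),RP[2])"
python3 -m creep '[{"translation":[0.25,0,0],"rot":[0,0,0]},{"translation":[0.5,0,0],"rot":[0,0,0]},{"translation":[0.75,0,0],"rot":[0,0,0]},{"translation":[1,0,0],"rot":[0,0,0]}]'
python3 -c "
from h import *
need(rd(-.14,0,.036),RP[2])"
```

```text
time_s: 4.2
tcp_pos: [0.6099, 0.1474, 0.2077]
tool_rot: [0.0, 0.992, -0.124, -0.0]
wrist_force: [-0.4, -0.1, 0.6]
grip_width: -0.0
grasp_force: 0.0
cm [ 0.49  0.   -0.17] deg [0.   0.01 0.06] t 4.2 F [-0.4 -0.1  0.6]
time_s: 4.7
tcp_pos: [0.6188, 0.1453, 0.2076]
tool_rot: [0.0, 0.992, -0.124, -0.001]
wrist_force: [-5.9, -0.2, 4.0]
grip_width: 0.0001
grasp_force: 3.0
cm [-0.43  0.02 -0.18] deg [0.04 0.12 0.09] t 4.7 F [-5.9 -0.2  4. ]
```

```bash
python3 -m creep '[{"translation":[0.25,0,0],"rot":[0,0,0]},{"translation":[0.5,0,0],"rot":[0,0,0]},{"translation":[0.6,0,0],"rot":[0,0,0]}]' | grep -E 'pos|force'
python3 -m creep '[{"translation":[0.2,0,0],"rot":[0,0,0]}]'| grep -E 'pos|force'
```

```text
tcp_pos: [0.6245, 0.1438, 0.2076]
wrist_force: [-6.9, 1.1, 3.5]
grasp_force: 3.2
tcp_pos: [0.6261, 0.1435, 0.2075]
wrist_force: [-11.1, 0.0, 8.2]
grasp_force: 5.6
```

```bash
python3 -m creep '[{"translation":[0.1,0,0],"rot":[0,0,0]}]'| grep -E 'pos|force'
```

```text
tcp_pos: [0.6266, 0.1434, 0.2075]
wrist_force: [-13.2, -0.6, 9.3]
grasp_force: 6.4
```

```bash
python3 -m creep '[{"translation":[-4,0,0],"rot":[0,0,0]},{"translation":[-8,0,0],"rot":[0,0,0]},{"translation":[-10,0,0],"rot":[0,0,0]},{"translation":[-10,0,-4],"rot":[0,0,0]},{"translation":[-10,0,-8],"rot":[0,0,0]},{"translation":[-10,0,-10],"rot":[0,0,0]}]' 8.5
python3 - <<'E'
from h import *
save("side","pics/s2.png",None,(240,120,460,300),3)
cams.camera("top")
for n in("top","side"):
    for l in("push_face","nest"):
        for d in cams.outline_of(l,n)[:2]:print(n,l,d["confidence"],d["uv"],d["pixels"].sum(),proj(n,[rd(-.173,0,.066),rd(-.188,0,.043)]).round())
need([.4803,-.174,.15],.16)
E
```

```text
time_s: 6.08
tcp_pos: [0.5317, 0.1676, 0.31]
tool_rot: [-0.0, 0.992, -0.124, 0.001]
wrist_force: [0.9, -0.3, 0.2]
grip_width: 0.0851
grasp_force: 0.0
top push_face 0.65 [265.0, 217.0] 1857 [[258. 230.]
 [258. 239.]]
top nest 0.96 [266.0, 214.2] 1750 [[258. 230.]
 [258. 239.]]
side push_face 0.57 [330.8, 222.3] 1020 [[323. 215.]
 [316. 221.]]
side nest 0.73 [410.7, 414.1] 3286 [[323. 215.]
 [316. 221.]]
side nest 0.65 [331.1, 225.0] 1063 [[323. 215.]
 [316. 221.]]
cm [ 3.47 34.3  -1.69] deg [  0.04   0.13 -23.4 ] t 6.38 F [ 0.  -0.  -0.6]
```

View pics/s2.png

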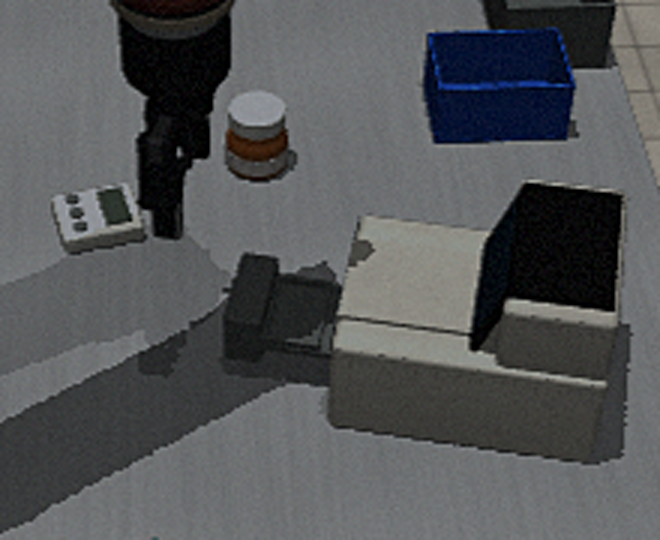

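The drawer has sprung right out: front at crop (250,305), empty nest behind it. Now the white cartridge.

```bash
python3 -m creep '[{"translation":[3.5,34.3,0],"rot":[0,0,-23.4]},{"translation":[3.5,34.3,0],"rot":[0,0,-23.4]},{"translation":[3.5,34.3,0],"rot":[0,0,-23.4]},{"translation":[3.5,34.3,0],"rot":[0,0,-23.4]},{"translation":[3.5,34.3,2],"rot":[0,0,-23.4]},{"translation":[3.5,34.3,4],"rot":[0,0,-23.4]},{"translation":[3.5,34.3,5],"rot":[0,0,-23.4]},{"translation":[3.5,34.3,5],"rot":[0,0,-23.4]},{"translation":[3.5,34.3,5],"rot":[0,0,-23.4]}]' 5 20
python3 - <<'E'
from h import *
save("side","pics/s3.png",None,(210,270,390,405),4)
C={"side":mask("cartridge","side",(279,352))}
print(fit(C,CART,[.475,-.17,.17]))
need([.4803,-.174,.012],.16)
E
```

```text
time_s: 7.5
tcp_pos: [0.4815, -0.1723, 0.258]
tool_rot: [-0.0, 0.997, 0.081, 0.0]
wrist_force: [0.4, 0.2, 0.1]
grip_width: 0.0501
grasp_force: 0.0
(array([ 0.48070724, -0.17436078,  0.26989131]), np.float64(0.19075489727663641))
cm [-0.15  0.12  7.29] deg [ 0.02 -0.05  0.13] t 7.6 F [-1.3 -0.3  0.3]
```

View pics/s3.png

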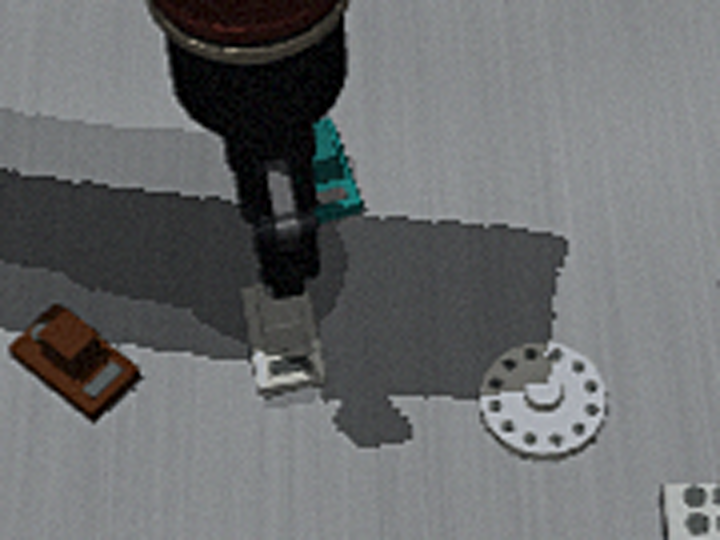

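The fingers are above the white cartridge's grip block (crop (285,330)), in line with it. I descend and grip.

```bash
python3 -m creep '[{"translation":[-0.1,0.1,4],"rot":[0,0,0]},{"translation":[-0.1,0.1,6.5],"rot":[0,0,0]},{"translation":[-0.1,0.1,7.3],"rot":[0,0,0]},{"translation":[-0.1,0.1,7.3],"rot":[0,0,0]},{"translation":[-0.1,0.1,7.3],"rot":[0,0,0]}]' | grep -E 'pos|force'
python3 -m creep '[{"translation":[0,0,0],"rot":[0,0,0]},{"translation":[0,0,0],"rot":[0,0,0]},{"translation":[0,0,0],"rot":[0,0,0]},{"translation":[0,0,0],"rot":[0,0,0]},{"translation":[0,0,0],"rot":[0,0,0]},{"translation":[0,0,0],"rot":[0,0,0]}]' 1.5 25
python3 -c "
from h import *
need([.4803,-.174,.012],.16)"
```

```text
tcp_pos: [0.4807, -0.1749, 0.1859]
wrist_force: [0.8, -0.8, -0.3]
grasp_force: 0.0
time_s: 8.98
tcp_pos: [0.4805, -0.1751, 0.1855]
tool_rot: [0.0, 0.997, 0.08, 0.001]
wrist_force: [-0.5, 0.2, 7.3]
grip_width: 0.0235
grasp_force: 25.5
cm [-0.   -0.11  0.01] deg [ 0.04 -0.06 -0.  ] t 8.97 F [-0.5  0.2  7.3]
```

```bash
python3 -m creep '[{"translation":[0,0,-4],"rot":[0,0,0]},{"translation":[0,0,-8],"rot":[0,0,0]},{"translation":[0,0,-11],"rot":[0,0,0]},{"translation":[0,0,-11],"rot":[0,0,0]},{"translation":[0,0,-11],"rot":[0,0,0]}]' | grep -vE 'rot'
python3 - <<'E'
from h import *
im=cams.camera("top"); cams.camera("side")
R={n:mask("reader",n)|mask("push_face",n) for n in("top","side")}
bx=READ+[DR(.086),(-.158,-.09,-.038,.038,.02,.048)]
for ks in(("top","side"),("top",),("side",)):
    p,f=fit({k:R[k] for k in ks},bx,[.76,.12,-.23]); print(ks,p.round(4),round(f,3))
    if len(ks)==2: P=p
x0,y0,x1,y1=215,120,345,245; s=5
big=cv2.resize(im[y0:y1,x0:x1],None,fx=s,fy=s,interpolation=cv2.INTER_CUBIC)
for p,col in((RP,(255,0,0)),(P,(0,255,0))):
    RP[:]=p
    def line(*pts):
        q=((proj("top",[rd(*a) for a in pts])+.5-[x0,y0])*s).round().astype(np.int32); cv2.polylines(big,[q],True,col,1)
    line((-.1,-.075,.09),(-.1,.075,.09),(.018,.075,.09),(.018,-.075,.09))
    line((-.188,-.038,.066),(-.188,.038,.066),(-.158,.038,.066),(-.158,-.038,.066))
    line((-.155,-.032,.048),(-.155,.032,.048),(-.117,.032,.048),(-.117,-.032,.048))
save(None,"pics/ov.png",big)
E
```

```text
time_s: 9.6
tcp_pos: [0.4797, -0.175, 0.2941]
wrist_force: [0.1, 0.2, -0.5]
grip_width: 0.0235
grasp_force: 24.8
('top', 'side') [ 0.7498  0.1113 -0.2541] 0.18
('top',) [ 0.7477  0.1107 -0.2556] 0.054
('side',) [ 0.752   0.1141 -0.2413] 0.123
```

View pics/ov.png

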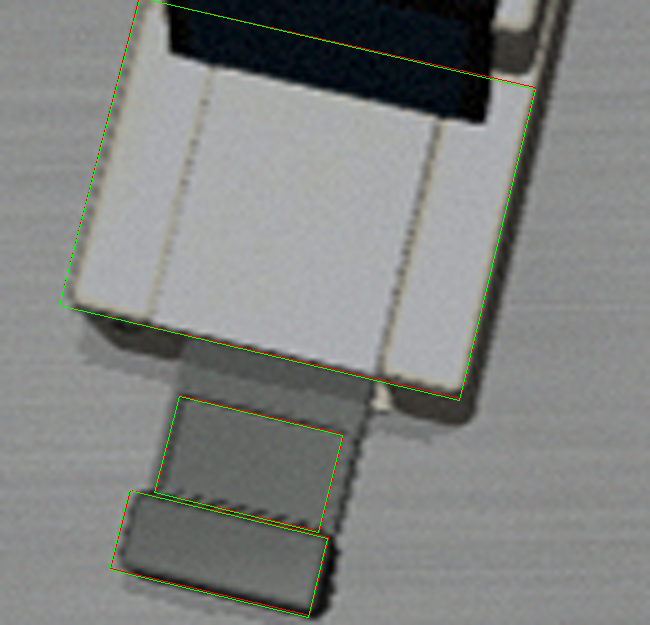

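The overlay matches the reader top and drawer front to about 1–2 mm. The block may sit about 1 mm to the right of the model. I'll fit the drawer mask alone while moving over the nest.

Run:
```python
from h import *
RP[:]=[.749,.1112,-.2525]
sc=4
def dm(n):
    return mask("push_face",n)
for n in("top","side"):
    m=np.kron(dm(n).astype(np.uint8),np.ones((4,4),np.uint8))>0
    occ=render(n,READ,RP)
    def f(d):
        k=render(n,[DR(.086),(-.158,-.09,-.038,.038,.02,.048)],[*rd(d[0]/1000,d[1]/1000)[:2],RP[2]])&~occ
        mm=m&~occ
        return 1-(k&mm).sum()/(k|mm).sum()
    g=[(f((a,b)),a,b) for a in range(-6,7) for b in range(-6,7)]
    print(n,[tuple(np.round(v,3)) for v in sorted(g)[:6]])
need(rd(-.136,0,.12),RP[2])
```

```text
top [(np.float64(0.046), np.float64(2.0), np.float64(0.0)), (np.float64(0.049), np.float64(2.0), np.float64(1.0)), (np.float64(0.051), np.float64(3.0), np.float64(0.0)), (np.float64(0.052), np.float64(2.0), np.float64(-1.0)), (np.float64(0.053), np.float64(3.0), np.float64(1.0)), (np.float64(0.054), np.float64(1.0), np.float64(0.0))]
side [(np.float64(1.0), np.float64(-6.0), np.float64(-6.0)), (np.float64(1.0), np.float64(-6.0), np.float64(-5.0)), (np.float64(1.0), np.float64(-6.0), np.float64(-4.0)), (np.float64(1.0), np.float64(-6.0), np.float64(-3.0)), (np.float64(1.0), np.float64(-6.0), np.float64(-2.0)), (np.float64(1.0), np.float64(-6.0), np.float64(-1.0))]
cm [ 18.66 -29.41   0.1 ] deg [-2.000e-02  3.000e-02  2.365e+01] t 10.0 F [-0.4  0.6  0.6]
```

```bash
sed -i 's/^RP=.*/RP=np.array([.7505,.1108,-.2525])/' h.py
python3 -m creep '[{"translation":[18.8,-29.4,0],"rot":[0,0,23.7]},{"translation":[18.8,-29.4,0],"rot":[0,0,23.7]},{"translation":[18.8,-29.4,0],"rot":[0,0,23.7]},{"translation":[18.8,-29.4,0],"rot":[0,0,23.7]},{"translation":[18.8,-29.4,0],"rot":[0,0,23.7]},{"translation":[18.8,-29.4,0],"rot":[0,0,23.7]},{"translation":[18.8,-29.4,0],"rot":[0,0,23.7]},{"translation":[18.8,-29.4,0],"rot":[0,0,23.7]},{"translation":[18.8,-29.4,0],"rot":[0,0,23.7]},{"translation":[18.8,-29.4,0],"rot":[0,0,23.7]}]' | grep -E 'time|pos|force'
python3 - <<'E'
from h import *
need(rd(-.136,0,.07),RP[2])
s=readout.sense(); t=s["tcp_pos"]
cams.camera("side"); im=cams.camera("side"); save(None,"pics/s4.png",im,(290,150,450,270),5)
m=np.argwhere(mask("cartridge","side",(330,190)))[:,::-1]
print(m.mean(0), proj("side",[t[0],t[1],t[2]-.170]))
E
```

```text
time_s: 11.25
tcp_pos: [0.6189, 0.1439, 0.2949]
wrist_force: [-0.5, -0.5, -0.6]
grasp_force: 24.9
cm [-0.03 -0.09  5.15] deg [ 0.03 -0.02 -0.17] t 11.25 F [-0.5 -0.5 -0.6]
[340.046875  206.1328125] [[339.09934283 198.15284865]]
```

View pics/s4.png

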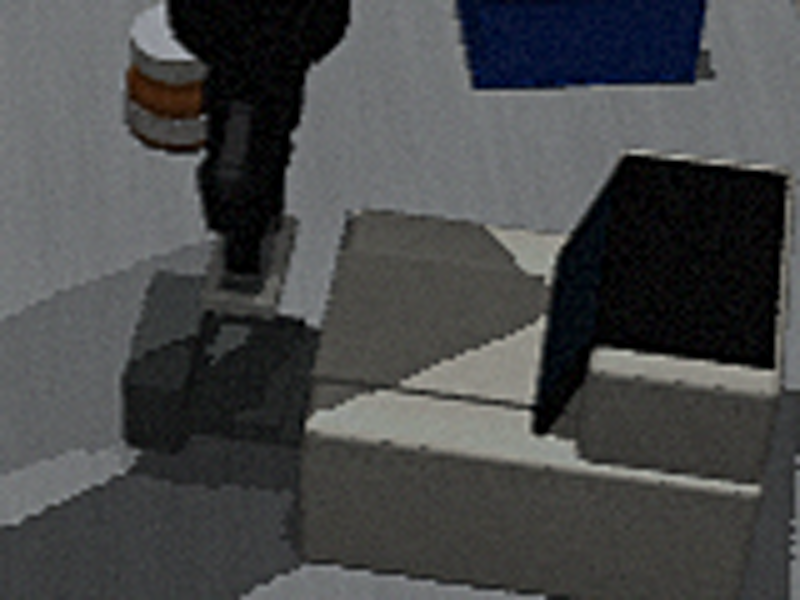

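The cartridge is held level at crop (245,285), above the tray. I lower it to just above the nest walls, then ease it in while watching force and height.

```bash
python3 -m creep '[{"translation":[0,-0.1,3],"rot":[0,0,0]},{"translation":[0,-0.1,5],"rot":[0,0,0]},{"translation":[0,-0.1,5.6],"rot":[0,0,0]},{"translation":[0,-0.1,5.6],"rot":[0,0,0]}]' | grep -E 'time|pos|force'
python3 -c "
from h import *
need(rd(-.136,0,.054),RP[2])"
python3 -m creep '[{"translation":[0,0,0.3],"rot":[0,0,0]},{"translation":[0,0,0.5],"rot":[0,0,0]},{"translation":[0,0,0.5],"rot":[0,0,0]}]' | grep -E 'time|pos|force'
python3 -c "
from h import *
need(rd(-.136,0,.054),RP[2])"
```

```text
time_s: 11.9
tcp_pos: [0.6191, 0.1462, 0.2386]
wrist_force: [-0.3, 0.6, -0.4]
grasp_force: 24.9
cm [0.01 0.15 1.12] deg [ 0.    0.03 -0.06] t 11.9 F [-0.3  0.6 -0.4]
time_s: 12.28
tcp_pos: [0.6191, 0.1462, 0.2338]
wrist_force: [0.1, -0.1, -0.0]
grasp_force: 24.9
cm [0.01 0.15 0.64] deg [-0.   -0.01 -0.06] t 12.28 F [ 0.1 -0.1 -0. ]
```

```bash
python3 -m creep '[{"translation":[0,0.15,0],"rot":[0,0,0]},{"translation":[0,0.15,0.15],"rot":[0,0,0]},{"translation":[0,0.15,0.3],"rot":[0,0,0]},{"translation":[0,0.15,0.3],"rot":[0,0,0]}]' | grep -E 'time|pos|force'
python3 -c "
from h import *
need(rd(-.136,0,.054),RP[2])"
```

```text
time_s: 12.78
tcp_pos: [0.6186, 0.1448, 0.2305]
wrist_force: [0.8, -0.0, -1.3]
grasp_force: 24.9
cm [ 0.02 -0.01  0.31] deg [ 0.    0.02 -0.06] t 12.78 F [ 0.8 -0.  -1.3]
```

```bash
python3 -m creep '[{"translation":[0,0,0.15],"rot":[0,0,0]},{"translation":[0,0,0.3],"rot":[0,0,0]},{"translation":[0,0,0.35],"rot":[0,0,0]}]' | grep -E 'time|pos|force'
python3 -m creep '[{"translation":[0,0,0],"rot":[0,0,0]}]' | grep -E 'time|pos|force'
```

```text
time_s: 13.15
tcp_pos: [0.6187, 0.1448, 0.2275]
wrist_force: [-2.7, -1.0, 6.6]
grasp_force: 25.7
time_s: 13.28
tcp_pos: [0.6187, 0.1449, 0.2276]
wrist_force: [-2.2, -1.3, 3.8]
grasp_force: 25.5
```

It touched the floor exactly at the expected height. I let go and rise.

```bash
python3 -m creep '[{"translation":[0,0,0],"rot":[0,0,0]},{"translation":[0,0,0],"rot":[0,0,0]},{"translation":[0,0,-0.2],"rot":[0,0,0]},{"translation":[0,0,-4],"rot":[0,0,0]},{"translation":[0,0,-8],"rot":[0,0,0]},{"translation":[-5,0,-10],"rot":[0,0,0]},{"translation":[-10,0,-10],"rot":[0,0,0]},{"translation":[-10,0,-10],"rot":[0,0,0]}]' 4
python3 - <<'E'
from h import *
need(rd(-.225,0,.036),RP[2])
a=cams.camera("side"); b=cams.camera("top")
c=[cv2.resize(im[y:y+90,x:x+90],None,fx=4.4,fy=4.4,interpolation=cv2.INTER_CUBIC) for im,x,y in((a,290,175),(b,225,165))]
save(None,"pics/s5.png",np.hstack(c))
C={"top":mask("cartridge","top",proj("top",rd(-.136,0,.06))[0]),"side":mask("cartridge","side",proj("side",rd(-.136,0,.06))[0])}
bx=[(b[0],b[1],b[2],b[3],b[4]+.042,b[5]+.042) for b in CART]
for k in C: print(k,C[k].sum(),np.argwhere(C[k]).mean(0)[::-1])
p,f=fit(C,bx,list(rd(-.136)[:2])+[RP[2]]); print(p,f,rd(-.136))
E
```

```text
time_s: 14.28
tcp_pos: [0.5189, 0.1716, 0.3278]
tool_rot: [0.0, 0.992, -0.125, 0.0]
wrist_force: [0.4, -0.8, -0.1]
grip_width: 0.0401
grasp_force: 0.0
cm [ 1.44  0.1  11.84] deg [ 0.05 -0.03  0.16] t 14.28 F [ 0.4 -0.8 -0.1]
top 541 [265.02402957 212.04251386]
side 273 [338.34065934 222.88644689]
[ 0.61862669  0.14356154 -0.23618872] 0.30838704305823683 [0.61881244 0.14477626 0.        ]
```

View pics/s5.png

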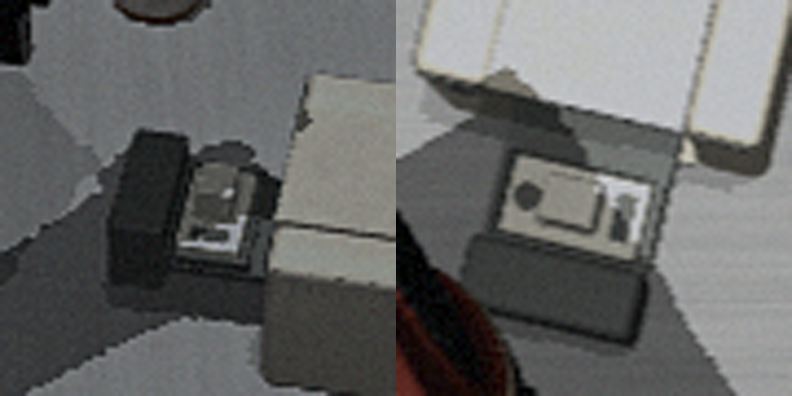

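The cartridge sits flat inside the nest in both views (side crop (215,205), top crop (575,205)), with its edges parallel to the walls. Next I shut the fingers and go down in front of the drawer.

```bash
python3 -m creep '[{"translation":[0,0.1,2],"rot":[0,0,0]},{"translation":[0,0.1,5],"rot":[0,0,0]},{"translation":[0.2,0.1,9],"rot":[0,0,0]},{"translation":[0.4,0.1,11.8],"rot":[0,0,0]},{"translation":[0.4,0.1,11.8],"rot":[0,0,0]},{"translation":[1,0.1,11.8],"rot":[0,0,0]},{"translation":[1.5,0.1,11.8],"rot":[0,0,0]},{"translation":[1.5,0.1,11.8],"rot":[0,0,0]}]' 0 30 | grep -E 'time|pos|force|width'
python3 -m creep '[{"translation":[0.5,0,0],"rot":[0,0,0]},{"translation":[1,0,0],"rot":[0,0,0]},{"translation":[1.25,0,0],"rot":[0,0,0]},{"translation":[1.5,0,0],"rot":[0,0,0]},{"translation":[1.75,0,0],"rot":[0,0,0]},{"translation":[2.0,0,0],"rot":[0,0,0]},{"translation":[2.3,0,0],"rot":[0,0,0]},{"translation":[2.6,0,0],"rot":[0,0,0]},{"translation":[2.9,0,0],"rot":[0,0,0]},{"translation":[3.2,0,0],"rot":[0,0,0]},{"translation":[3.5,0,0],"rot":[0,0,0]}]' | grep -E 'time|pos|force'
python3 -c "
from h import *
need(rd(-.126,0,.036),RP[2])"
```

```text
time_s: 15.48
tcp_pos: [0.5371, 0.165, 0.2102]
wrist_force: [0.2, 0.4, 0.4]
grip_width: -0.0001
grasp_force: 0.0
time_s: 16.85
tcp_pos: [0.5701, 0.1564, 0.2092]
wrist_force: [-3.8, 1.0, 1.8]
grasp_force: 1.8
cm [ 6.01 -0.09 -0.02] deg [-0.    0.02 -0.05] t 16.85 F [-3.8  1.   1.8]
```

```bash
python3 -m creep '[{"translation":[0.35,0,0],"rot":[0,0,0]},{"translation":[0.7,0,0],"rot":[0,0,0]},{"translation":[1.05,0,0],"rot":[0,0,0]},{"translation":[1.4,0,0],"rot":[0,0,0]},{"translation":[1.75,0,0],"rot":[0,0,0]},{"translation":[2.1,0,0],"rot":[0,0,0]},{"translation":[2.45,0,0],"rot":[0,0,0]},{"translation":[2.8,0,0],"rot":[0,0,0]},{"translation":[3.15,0,0],"rot":[0,0,0]},{"translation":[3.5,0,0],"rot":[0,0,0]},{"translation":[3.8,0,0],"rot":[0,0,0]},{"translation":[4.0,0,0],"rot":[0,0,0]}]' | grep -E 'time|pos|force'
python3 -m creep '[{"translation":[0.25,0,0],"rot":[0,0,0]},{"translation":[0.5,0,0],"rot":[0,0,0]},{"translation":[0.75,0,0],"rot":[0,0,0]},{"translation":[1.0,0,0],"rot":[0,0,0]}]' | grep -E 'time|pos|force'
```

```text
time_s: 18.35
tcp_pos: [0.6088, 0.1466, 0.2092]
wrist_force: [-5.2, 3.0, 2.4]
grasp_force: 2.8
time_s: 18.85
tcp_pos: [0.6184, 0.1442, 0.2092]
wrist_force: [-5.8, 4.5, 3.4]
grasp_force: 3.0
```

```bash
python3 -m creep '[{"translation":[0.25,0,0],"rot":[0,0,0]},{"translation":[0.5,0,0],"rot":[0,0,0]},{"translation":[0.6,0,0],"rot":[0,0,0]}]' | grep -E 'time|pos|force'
python3 -m creep '[{"translation":[0.2,0,0],"rot":[0,0,0]}]' | grep -E 'time|pos|force'
```

```text
time_s: 19.23
tcp_pos: [0.6241, 0.1427, 0.2092]
wrist_force: [-6.1, 3.1, 2.2]
grasp_force: 3.2
time_s: 19.35
tcp_pos: [0.6256, 0.1424, 0.2092]
wrist_force: [-10.6, 3.2, 6.7]
grasp_force: 5.8
```

```bash
python3 -m creep '[{"translation":[0.1,0,0],"rot":[0,0,0]}]' | grep -E 'time|pos|force'
python3 -m creep '[{"translation":[-0.25,0,0],"rot":[0,0,0]},{"translation":[-0.5,0,0],"rot":[0,0,0]},{"translation":[-0.75,0,0],"rot":[0,0,0]},{"translation":[-1.1,0,0],"rot":[0,0,0]},{"translation":[-1.5,0,0],"rot":[0,0,0]},{"translation":[-2.5,0,0],"rot":[0,0,0]},{"translation":[-5,0,0],"rot":[0,0,0]},{"translation":[-10,0,-2],"rot":[0,0,0]},{"translation":[-10,0,-8],"rot":[0,0,0]},{"translation":[-10,0,-8],"rot":[0,0,0]},{"translation":[-10,0,-8],"rot":[0,0,0]}]' | grep -E 'time|pos|force'
python3 - <<'E'
from h import *
a=cams.camera("side"); b=cams.camera("top")
c=[cv2.resize(im[y:y+90,x:x+90],None,fx=4.4,fy=4.4,interpolation=cv2.INTER_CUBIC) for im,x,y in((a,290,175),(b,225,165))]
save(None,"pics/s6.png",np.hstack(c))
E
```

```text
time_s: 19.48
tcp_pos: [0.6262, 0.1424, 0.2092]
wrist_force: [-13.1, 3.1, 8.4]
grasp_force: 6.6
time_s: 20.85
tcp_pos: [0.5305, 0.1661, 0.2895]
wrist_force: [-0.4, 1.0, 0.1]
grasp_force: 0.0
```

View pics/s6.png

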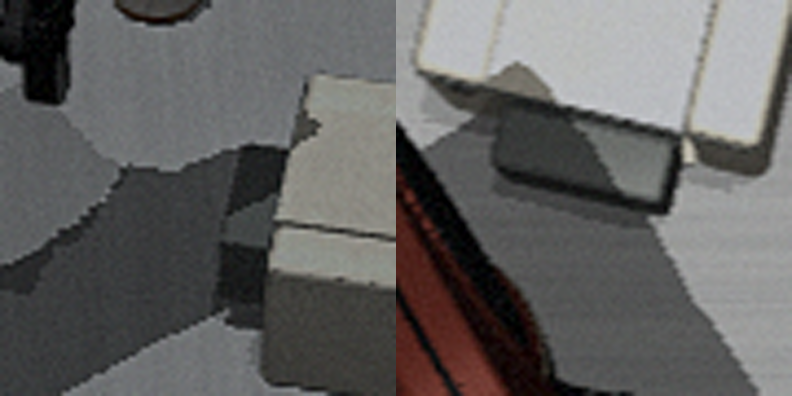

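The drawer stays in, latched about 29 mm proud (side crop (245,235), top crop (590,160)), and the tool is clear of it. I hand in.

```bash
python3 -c "
from rig import ticket
print(ticket.job_done())"
```

```text
the job is handed in; nothing more can be done
None
```

I handed the job in at about 21 s: the white cartridge went flat into the nest of the sprung-out drawer, and the loaded drawer was pressed to about 16 N and stayed latched in the last pictures; hand-in returned no verdict.

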